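# Balance the bread paddle on the utensil rest

## Robot

A 6-joint arm with a two-finger parallel gripper is mounted at the origin on the work surface. World frame = base frame: x ahead of the robot, y to its left, z up, the work surface at z = 0. Lengths are in m, angles in degrees, forces in N, time in s.
With the tool pointing down it reaches from about 0.15 to 0.775 m from the base axis. Payload 6.1 kg.
Tool frame: the origin (TCP) lies at the very end of the fingers, on their centre line; the grasp point (between the pads) lies 19 mm behind it; z points along the fingers, y is the line along which they close (so a half turn about z gives the same grasp; the last joint's range is limited). The gripper opens to 85 mm and grips with 20 to 120 N. Pads are 22 mm wide; open, the fingers measure 114 mm over their backs; the gripper's body (76 mm by 85 mm) begins 54 mm behind the grasp point. The pads swing forward as they close: fully open they stand 13 mm farther back than shut.
Start: joints at [71.963, 7.208, -2.269, 80.523, 0, 90], TCP at [0.163, 0.499, 0.231] pointing down, gripper open.
Joint ranges: [-155.77, 155.77], [-54.66, 111.73], [-72.52, 77.12], [-102.08, 115.82], [-83.92, 84.16], [-180, 180]. Speed limits (degrees/s): [136.94, 136.94, 172.46, 180, 180, 180].

## Interface

Orientations are given as [roll, pitch, yaw] about the fixed x, y, z axes, in that order (R = Rz(yaw) Ry(pitch) Rx(roll)).
In Python, from workcell import readout, imaging, ticket, finder gives the robot as it stands.
- The arm moves only by the tool arm_command, never from a script. Its argument "moves" is a list of rows, each an object with "slide": the shift along the tool's x, y, z in mm, a list of three; "rotation": the turn, a rotation vector about the tool's x, y, z in degrees, a list of three; "hand": the closure in counts, from 0 (fully open) to 255 (shut). In form: [{"slide": [dx, dy, dz], "rotation": [wx, wy, wz], "hand": hand}, ...]. A call has 1 to 20 rows; each row is the pose to reach, as a shift and turn from the pose commanded when the call began, along the tool's axes at that moment; what a row does not reach only later rows make up. A row lasts 1/12 s, in which the tool goes at most 41.7 mm and 7.16 degrees, less where a joint would pass 70% of its speed; a pose out of reach is approached as far as the arm can. A call with a gripper value outside its range is refused whole. The fingers move at their own pace and stop on an object; the grip force is fixed at half the most. Time passes only in rows, so rows that repeat a pose let the fingers close. It gives the time, the measured TCP pose, the force, the opening and the grip force at its end, in the units of the state.
- readout.get_state(): the state, without advancing time (a new reading comes with each control period).
- imaging.read_camera(name): name is "side" or "top" or "wrist"; returns a dict with "image" (384x512x3 uint8, red, green, blue), "z_map" (384x512 float32, m along the optical axis (not along the pixel's ray), 0 where there is no reading), "intrinsics" (3x3 intrinsics, pixels), "k1" (the pictures are not rectified: a ray, as slopes to the right and down, at radius r is drawn at 1 + k1 r^2 times it, then the intrinsics apply), "R" (3x3) and "t" (3): a world point X has camera coordinates R X + t; the wrist camera has in their place "T_tool_cam" (4x4, takes a point from camera to tool coordinates, whose origin is the TCP and whose axes are the flange's). Camera axes: x right, y down, z forward; pixel columns grow to the right and rows downward; lengths in m; the calibration is good to about 2 mm. A picture is of the moment at which its call begins: read the wrist's pose just before it.
- ticket.close_job(): hands the job in; it is judged then, once.
Trained networks look in a picture, given as the dict that the camera call returned (one of the last four; its "shot" number tells which), for a name from the list of things; names that differ only in an ending like _2 or _b are one class to them, and where a whole thing is asked for, a point or a joint stands for the part that bears it (a point fixed in the world has none). Each returns a list of dicts, best first, with "score" (0 to 1); they miss things now and then, are a little off and sometimes report something else, mostly with a low value. They report only what shows in the picture. A call takes as long as a camera call. They do not tell look-alikes from the thing itself.
- finder.recognise(picture, label): "bbox" ([centre column, centre row, width, height] in pixels, round what is visible of it).
The state is a dict: "clock": time; "joint_positions": joint angles; "dq": joint speeds; "effort": joint torques, N m; "ee_pos": TCP position; "tool_rot": TCP orientation; "ft_force": force on the tool from outside, world axes, zero at the start; "torque": the same for the moment, N m; "gripper_width": opening from 0.0 (shut) to 1.0 (fully open); "grip_force": force on a finger pad.
Only numpy, scipy, OpenCV 4.12 (cv2) and the standard library are available. Lean on these libraries where they do the work, as an engineer would, in place of code of your own. Each camera call takes 0.05 s, during which the arm holds its last target. There are 200 camera calls.

## Task

Take the bread paddle off its sloping stand and balance it across the narrow green bar of the utensil rest, flat underside down and roughly square to the bar, so that it lies level with both ends clear of the tablecloth, then let it go. The paddle is weighted, so you must find its balance point. Do not push the jam jar, oil cruet, pepper mill or butter dish about.

Things in the scene. Friction and masses are not known exactly. Their poses are not given: they have to be found in the camera images.
- paddle: Wooden bread paddle 320 long, whole underside flat, 0.17 to 0.36 kg. Origin: middle of its length, on the underside; x along it to the head, z up from the underside. Hidden ballast in the butt differs from paddle to paddle: the balance point is not known beforehand, it lies on the centre line somewhere from x = -75 to -5. It starts in the stand at a 30 degree slope, head end up.
- paddle_handle (a point): Centre of the handle's section at paddle x = -40, 10 above the underside; axes as the paddle's. Handle: from paddle x = -160 to +62, square-edged, 22 wide (y), 20 high (z), with a steel cap at the butt (x = -160 to -134).
- paddle_head (a point): Centre of the pale head, 5 above the underside, at paddle x = +110. Head: from paddle x = +60 to +160, 60 wide, only 10 high.
- stand: Fixed dark wooden stand; origin under its base board (x = -165 to +145, 90 wide, 12 high), x to its high end. Holds the paddle's middle 115 up, over the origin, only at a low cradle (paddle x = -170 to -109; cheeks 43 wide overall, 12 above the underside; lip at the butt 50 wide, 18 above it) and a high pad (paddle x = +93 to +117, 70 wide). Between, the handle is free all round.
- rest: Fixed utensil rest, origin at the centre under its 110 (x) x 100 (y) x 10 marble base. A thin steel upright carries one flat-topped green rubber bar, 20 wide in x and 80 long in y, its top 60 above the table. The paddle should lie along x of the rest, either way round; it stays level only when its balance point is over the 20 wide bar.
- rest_top (a point): Centre of the flat top of the green bar, 60 above the table; axes as those of the rest.
- jam_jar: Amber jam jar with a red cap, diameter 60, height 85, standing loose; origin under its centre.
- oil_cruet: Green glass oil bottle with a cork, diameter 60, height 160, standing loose; origin under its centre.
- pepper_mill: Turned pale wooden pepper mill, diameter 58, height 180, standing loose; origin under its centre.
- butter_dish: White covered butter dish, 100 x 70, 60 high, loose; origin under its centre.
There are look-alikes about, which are no part of the job. Leave any red look-alike of the rest alone.

How it is judged (in metres and radians):
On the way:
1. the paddle is carried clear of its stand (horizontal distance between paddle and stand above 0.15 m), for 0.1 s.
At the end, for the whole second after the job is handed in: The paddle lies on the green bar, let go, at rest (slight dying rocking under 0.4 rad/s is allowed), flat underside down, level within 4.5 degrees (its middle 52 to 70 mm above the table and within 120 mm of the bar's centre), its length within 25 degrees of square to the bar (contact force between paddle and rest above 0.2 N and angle between paddle's own z axis and vertical below 0.08 rad and height (world z) of paddle between 0.052 and 0.07 m and horizontal distance between paddle and rest_top below 0.12 m and angle between the x axis of paddle and the x axis of rest, either way round below 0.45 rad and linear speed of paddle below 0.05 m/s and angular speed of paddle below 0.4 rad/s); the robot touches nothing.
It fails at once if the jam jar is pushed more than 25 mm (distance of jam_jar from where it was at the start of the episode above 0.025 m).
It fails at once if the oil cruet is pushed more than 25 mm (distance of oil_cruet from where it was at the start of the episode above 0.025 m).
It fails at once if the pepper mill is pushed more than 25 mm (distance of pepper_mill from where it was at the start of the episode above 0.025 m).
It fails at once if the butter dish is pushed more than 25 mm (distance of butter_dish from where it was at the start of the episode above 0.025 m).
It also fails if it takes over 48 s, if anything falls off the work surface, if the arm or the gripper's body presses on something with over 40 N, if the wrist force passes 120 N, or if a joint passes its speed limit or range.

## Working session

There is one attempt and no reset: what is moved stays moved. The work goes in short steps, Python scripts to look and compute and a tool call to move; the robot and the scene stay as the last step left them, time stands still between calls to the robot, and variables do not carry over. Pictures are saved under pics/ and viewed, at most 10 in all, crops included, and the job is handed in when it is done.

Besides the shell and the picture viewer there is one more tool, called after ">>>" as name(argument=value, ...) on one line, values as JSON. arm_command: Moves the arm, as the interface text tells. Its arguments: {"type":"object","properties":{"moves":{"type":"array","items":{"type":"object","properties":{"slide":{"type":"array","items":{"type":"number"}},"rotation":{"type":"array","items":{"type":"number"}},"hand":{"type":"number"}}}}},"required":["moves"]}

```bash
mkdir -p pics; cat > h.py <<'E'
import numpy as np, cv2
from scipy.spatial.transform import Rotation as Ro
from workcell import readout, imaging, ticket, finder
def pts(p, T=None):
    z=p["z_map"]; h,w=z.shape; K=np.array(p["intrinsics"])
    v,u=np.mgrid[:h,:w]
    n=cv2.undistortPoints(np.stack([u,v],-1).reshape(-1,1,2).astype(np.float64),K,np.array([p["k1"],0,0,0,0.]))[:,0]
    c=np.c_[n,np.ones(len(n))]*z.reshape(-1,1)
    if T is not None: X=c@T[:3,:3].T+T[:3,3]
    else: X=(c-np.array(p["t"]))@np.array(p["R"])
    X[z.ravel()<=0]=np.nan
    return X.reshape(h,w,3)
def proj(p,X):
    c=np.array(X)@np.array(p["R"]).T+np.array(p["t"])
    return cv2.projectPoints(c.reshape(-1,1,3),np.zeros(3),np.zeros(3),np.array(p["intrinsics"]),np.array([p["k1"],0,0,0,0.]))[0][:,0]
def save(p,n): cv2.imwrite(f"pics/{n}.png",p["image"][:,:,::-1])
def wristT(s,p):
    T=np.eye(4);T[:3,:3]=Ro.from_euler('xyz',s["tool_rot"],degrees=True).as_matrix();T[:3,3]=s["ee_pos"]
    return T@np.array(p["T_tool_cam"])
E
python3 - <<'E'
from h import *
s=readout.get_state();print(s)
for c in("top","side"):
    p=imaging.read_camera(c);save(p,c+"0");X=pts(p);np.savez(c+"0.npz",X=X,im=p["image"],R=p["R"],t=p["t"],K=p["intrinsics"],k1=p["k1"])
    print(c,"cam",-np.array(p["R"]).T@np.array(p["t"]))
    for n in("paddle","stand","rest","jam_jar","oil_cruet","pepper_mill","butter_dish"):
        for d in finder.recognise(p,n)[:3]:
            b=d["bbox"];q=X[min(383,int(b[1])),min(511,int(b[0]))];print(n,round(d["score"],2),np.round(b),np.round(q,3))
E
```

```text
{'clock': 0.0, 'joint_positions': array([ 7.19628344e+01,  7.24183923e+00, -2.32824929e+00,  8.05224638e+01,
       -4.74927182e-04,  8.99989341e+01]), 'dq': array([-0.05648651, -0.02424211,  0.05311997, -0.06677149, -0.0432778 ,
        0.02145836]), 'effort': array([ 4.40215754e-04, -4.35907924e+01,  3.52929318e+01,  1.73041108e-02,
       -7.15296324e-05, -4.72402832e-06]), 'ee_pos': array([0.16243279, 0.49880762, 0.23050851]), 'tool_rot': array([-1.79907448e+02,  4.73204773e-04,  1.61963901e+02]), 'ft_force': array([-0.10202108, -0.23859131,  0.0399132 ]), 'torque': array([ 0.04951023,  0.00597859, -0.04353835]), 'grip_force': 0.0, 'gripper_width': 0.9982976755116076}
top cam [ 0.33952075 -0.00809684  1.34858249]
paddle 0.58 [219. 184.  27.  85.] [0.559 0.164 0.139]
stand 0.9 [222. 194.  43.  80.] [0.547 0.166 0.011]
stand 0.5 [329. 197.  29.  27.] [ 0.527 -0.235  0.03 ]
stand 0.33 [390. 234.  33.  21.] [ 0.385 -0.407  0.166]
rest 0.84 [371. 188.  32.  33.] [ 0.556 -0.379  0.059]
rest 0.68 [308. 255.  29.  33.] [ 0.316 -0.15   0.062]
rest 0.63 [329. 196.  30.  28.] [ 0.527 -0.226
[... 262 characters left out ...]
. 236.  23.  28.] [0.387 0.435 0.048]
side cam [-0.1199211  -0.70074928  1.08145405]
paddle 0.61 [234. 166.  75.  62.] [0.563 0.162 0.138]
paddle 0.23 [293. 187.  20.  39.] [ 0.655 -0.02   0.101]
stand 0.9 [234. 184.  89.  62.] [0.583 0.2   0.012]
stand 0.45 [235. 164.  77.  64.] [0.567 0.162 0.14 ]
rest 0.93 [243. 289.  46.  40.] [ 0.311 -0.154  0.019]
rest 0.89 [315. 263.  49.  45.] [ 0.533 -0.234  0.01 ]
rest 0.72 [278. 234.  47.  40.] [ 0.518 -0.088  0.034]
jam_jar 0.63 [228. 243.  16.  30.] [ 0.369 -0.023  0.058]
oil_cruet 0.7 [292. 188.  15.  40.] [ 0.65 -0.02  0.1 ]
pepper_mill 0.67 [340. 321.  30.  53.] [ 0.365 -0.449  0.146]
butter_dish 0.96 [153. 177.  27.  26.] [0.378 0.406 0.046]
```

```bash
python3 - <<'E'
import cv2
for c,(a,b,x,y) in {"top":(130,280,130,420),"side":(100,360,130,390)}.items():
    i=cv2.imread(f"pics/{c}0.png")[a:b,x:y]; cv2.imwrite(f"pics/{c}0c.png",cv2.resize(i,None,fx=2.3 if c=='side' else 2.7,fy=2.3 if c=='side' else 2.7,interpolation=2))
E
```

```text
(no output)
```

View pics/top0c.png

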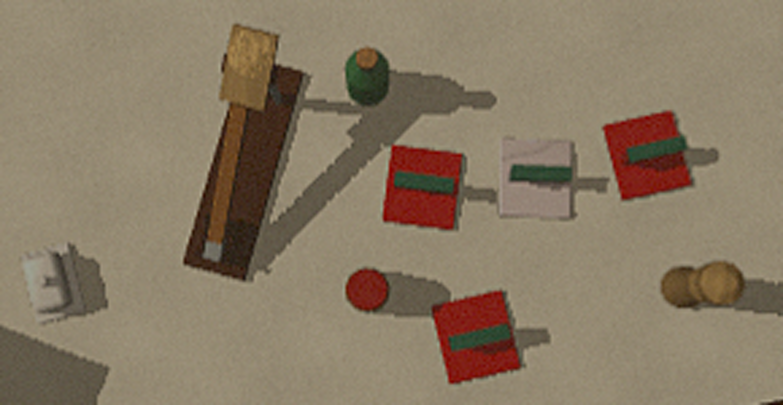

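View pics/side0c.png

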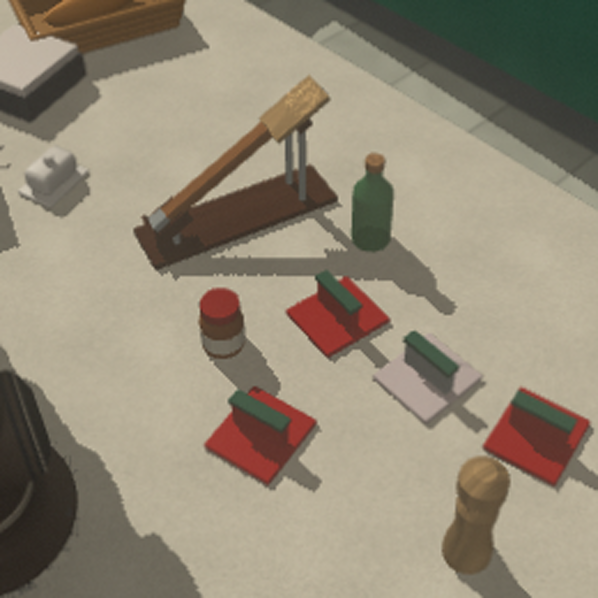

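The top view (crop scale 2.7, offset 130,130) shows the paddle on its stand at about (219,184) px. The head is at the far end. The marble-white rest is at (329,196) px, and the other three rests are red look-alikes. The jar (266,235), cruet (266,160), mill (390,236) and butter dish (147,236) all match the network's boxes. Next I'll fit the handle and the bar.

```bash
python3 - <<'E'
from h import *
for c in("top","side"):
    d=np.load(c+"0.npz");X=d["X"].reshape(-1,3);im=d["im"].reshape(-1,3).astype(int)
    hsv=cv2.cvtColor(d["im"],cv2.COLOR_RGB2HSV).reshape(-1,3)
    m=(abs(X[:,0]-.527)<.04)&(abs(X[:,1]+.232)<.07)&(X[:,2]>.052)&(X[:,2]<.07)
    B=X[m];r=cv2.minAreaRect(B[:,:2].astype(np.float32));print(c,"bar",m.sum(),np.round(B.mean(0),4),B.min(0).round(3),B.max(0).round(3),r)
    # paddle: points in the stand area, above
    m=(X[:,0]>.38)&(X[:,0]<.75)&(X[:,1]>.09)&(X[:,1]<.27)&(X[:,2]>.035)
    P=X[m];H=hsv[m]
    for _ in range(6):   # robust plane of slope about 30 deg
        if _==0:
            Q=P[(abs(P[:,2]-(.135+np.tan(np.pi/6)*(P[:,0]-.56)))<.02)]
        ctr=Q.mean(0);n=np.linalg.svd(Q-ctr)[2][2];n*=np.sign(n[2]);dist=(P-ctr)@n
        Q=P[abs(dist)<.012-.001*_]
    hd=Q[Q[:,2]<.14]  # handle top
    ctr=hd.mean(0);V=np.linalg.svd(hd-ctr)[2];a=V[0]*np.sign(V[0][0])
    s=(Q-ctr)@a
    print("plane n",n.round(3),"slope",np.degrees(np.arccos(n[2])).round(1),"handle ctr",ctr.round(4),"axis",a.round(3),"yaw",np.degrees(np.arctan2(a[1],a[0])).round(1),"slope",np.degrees(np.arcsin(a[2])).round(1),"ends",(ctr+a*s.min()).round(3),(ctr+a*s.max()).round(3),s.max()-s.min())
    # stand base
    m=(X[:,0]>.35)&(X[:,0]<.75)&(X[:,1]>.07)&(X[:,1]<.29)&(X[:,2]>.005)&(X[:,2]<.02)
    print("stand",m.sum(),cv2.minAreaRect(X[m][:,:2].astype(np.float32)))
E
```

```text
top bar 129 [ 0.5342 -0.234   0.0597] [ 0.523 -0.275  0.052] [ 0.546 -0.194  0.065] ((0.5349439382553101, -0.2342291921377182), (0.08022158592939377, 0.02028285339474678), 86.98029327392578)
plane n [-0.45   0.112  0.886] slope 27.6 handle ctr [0.4864 0.1918 0.092 ] axis [ 0.835 -0.238  0.497] yaw -15.9 slope 29.8 ends [0.413 0.213 0.048] [0.687 0.134 0.212] 0.32888101290004224
stand 1217 ((0.5498263835906982, 0.17834585905075073), (0.21783298254013062, 0.39859744906425476), 89.37776947021484)
side bar 184 [ 0.537  -0.2385  0.0583] [ 0.526 -0.278  0.052] [ 0.55  -0.196  0.064] ((0.5381484031677246, -0.23701702058315277), (0.08213020116090775, 0.02202726900577545), 88.61814880371094)
plane n [-0.47   0.063  0.88 ] slope 28.3 handle ctr [0.493  0.1858 0.0906] axis [ 0.843 -0.233  0.485] yaw -15.5 slope 29.0 ends [0.417 0.207 0.047] [0.693 0.131 0.205] 0.32688453120872174
stand 1387 ((0.5554429292678833, 0.16209465265274048), (0.3440694808959961, 0.18097078800201416), 0.058216508477926254)
```

```bash
cat >> h.py <<'E'
def pose():
    s=readout.get_state();return np.array(s["ee_pos"]),Ro.from_euler('xyz',s["tool_rot"],degrees=True)
def delta(p,R,pt,Rt):
    return (R.inv().apply(np.array(pt)-p)*1000).round(1),(R.inv()*Rt).as_rotvec(degrees=True).round(2)
def ft(n):
    A=[]
    for _ in range(n):
        imaging.read_camera("wrist");s=readout.get_state();A.append(np.r_[s["ft_force"],s["torque"]])
    A=np.array(A);return A.mean(0).round(4),A.std(0).round(4)
def padR(yaw,slope): # tool over paddle, tool x = -paddle x
    a,b=np.radians(yaw),np.radians(slope)
    x=np.array([np.cos(a)*np.cos(b),np.sin(a)*np.cos(b),np.sin(b)]);y=np.array([-np.sin(a),np.cos(a),0]);n=np.cross(x,y)
    return Ro.from_matrix(np.c_[-x,y,-n]),n
E
python3 - <<'E'
from h import *
print(ft(10))
p,R=np.array([.163,.499,.231]),Ro.from_euler('xyz',[180,0,161.963],degrees=True)
Rt,n=padR(-15.7,30);P=np.array([.518,.181,.111])
for k in(.08,-.018): print(P+k*n,delta(p,R,P+k*n,Rt))
print(delta(P+.08*n,Rt,P-.018*n,Rt))
E
```

```text
(array([-0.1208,  0.2505, -0.1562, -0.0199,  0.0023,  0.0052]), array([0.3433, 0.3334, 0.3367, 0.0322, 0.0182, 0.032 ]))
[0.47949233 0.19182402 0.18028203] (array([-396.1, -194.1,   50.7]), array([ -0.61, -30.  ,  -2.28]))
[0.52666423 0.1785646  0.09541154] (array([-445. , -192.1,  135.6]), array([ -0.61, -30.  ,  -2.28]))
(array([-0., -0., 98.]), array([0., 0., 0.]))
```

>>> arm_command(moves=[{"slide":[-396,-194,51],"rotation":[-0.6,-30,-2.3],"hand":0},{"slide":[-396,-194,51],"rotation":[-0.6,-30,-2.3],"hand":0},{"slide":[-396,-194,51],"rotation":[-0.6,-30,-2.3],"hand":0},{"slide":[-396,-194,51],"rotation":[-0.6,-30,-2.3],"hand":0},{"slide":[-396,-194,51],"rotation":[-0.6,-30,-2.3],"hand":0},{"slide":[-396,-194,51],"rotation":[-0.6,-30,-2.3],"hand":0},{"slide":[-396,-194,51],"rotation":[-0.6,-30,-2.3],"hand":0},{"slide":[-396,-194,51],"rotation":[-0.6,-30,-2.3],"hand":0},{"slide":[-396,-194,51],"rotation":[-0.6,-30,-2.3],"hand":0},{"slide":[-396,-194,51],"rotation":[-0.6,-30,-2.3],"hand":0},{"slide":[-396,-194,51],"rotation":[-0.6,-30,-2.3],"hand":0},{"slide":[-396,-194,51],"rotation":[-0.6,-30,-2.3],"hand":0},{"slide":[-396,-194,51],"rotation":[-0.6,-30,-2.3],"hand":0},{"slide":[-396,-194,51],"rotation":[-0.6,-30,-2.3],"hand":0},{"slide":[-396,-194,51],"rotation":[-0.6,-30,-2.3],"hand":0}])

```text
clock: 2.55
ee_pos: [0.4786, 0.193, 0.1804]
tool_rot: [-180.0, 30.0, 164.4]
ft_force: [0.1, 0.4, -0.0]
gripper_width: 1.001
grip_force: 0.0
```

```bash
python3 - <<'E'
from h import *
s=readout.get_state();p=imaging.read_camera("wrist");save(p,"w1")
X=pts(p,np.array(p["T_tool_cam"])).reshape(-1,3)*1000  # tool frame mm
m=(abs(X[:,1])<60)&(X[:,2]>60)&(X[:,2]<95)&(abs(X[:,0])<60)
Q=X[m];print(m.sum(),np.median(Q,0).round(1))
for a in range(-60,60,15):
    q=Q[(Q[:,0]>=a)&(Q[:,0]<a+15)]
    if len(q)>5: print(a,len(q),q[:,1].min().round(1),q[:,1].max().round(1),np.median(q[:,2]).round(1))
E
```

```text
3770 [ 7.2  3.5 81.1]
-60 386 -7.1 15.0 81.1
-45 408 -6.9 14.8 81.1
-30 422 -6.7 14.4 81.1
-15 447 -7.3 14.2 81.1
0 480 -7.3 14.7 81.0
15 527 -7.1 14.5 81.1
30 529 -6.9 14.2 81.0
45 571 -7.6 13.9 81.0
```

View pics/w1.png

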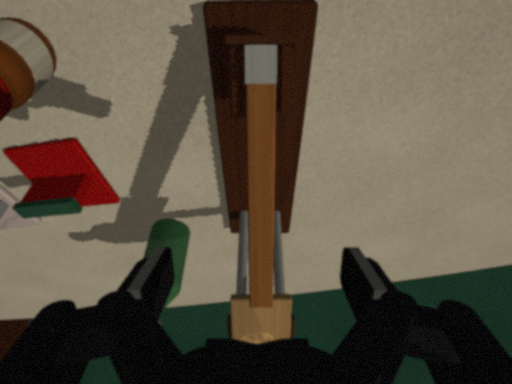

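The wrist view shows the handle running straight between the open fingers at about column 262. The depth map puts it 3.6 mm off in tool y and 81 mm ahead. I'll descend and grip.

>>> arm_command(moves=[{"slide":[0,3.6,35],"rotation":[0,0,0],"hand":0},{"slide":[0,3.6,65],"rotation":[0,0,0],"hand":0},{"slide":[0,3.6,85],"rotation":[0,0,0],"hand":0},{"slide":[0,3.6,99],"rotation":[0,0,0],"hand":0},{"slide":[0,3.6,99],"rotation":[0,0,0],"hand":0},{"slide":[0,3.6,99],"rotation":[0,0,0],"hand":255},{"slide":[0,3.6,99],"rotation":[0,0,0],"hand":255},{"slide":[0,3.6,99],"rotation":[0,0,0],"hand":255},{"slide":[0,3.6,99],"rotation":[0,0,0],"hand":255},{"slide":[0,3.6,99],"rotation":[0,0,0],"hand":255},{"slide":[0,3.6,99],"rotation":[0,0,0],"hand":255},{"slide":[0,3.6,99],"rotation":[0,0,0],"hand":255},{"slide":[0,3.6,99],"rotation":[0,0,0],"hand":255}])

```text
clock: 3.68
ee_pos: [0.5278, 0.1827, 0.0958]
tool_rot: [179.9, 30.1, 164.3]
ft_force: [-5.0, 0.5, 4.8]
gripper_width: 0.239
grip_force: 59.7
```

>>> arm_command(moves=[{"slide":[0,0,-20],"rotation":[0,0,0],"hand":255},{"slide":[0,0,-45],"rotation":[0,0,0],"hand":255},{"slide":[-15,0,-80],"rotation":[0,0,0],"hand":255},{"slide":[-40,0,-115],"rotation":[0,0,0],"hand":255},{"slide":[-80,0,-145],"rotation":[0,6,0],"hand":255},{"slide":[-80,0,-145],"rotation":[0,12,0],"hand":255},{"slide":[-80,0,-145],"rotation":[0,18,0],"hand":255},{"slide":[-80,0,-145],"rotation":[0,24,0],"hand":255},{"slide":[-80,0,-145],"rotation":[0,30,0],"hand":255},{"slide":[-80,0,-145],"rotation":[0,30,0],"hand":255},{"slide":[-80,0,-145],"rotation":[0,30,0],"hand":255},{"slide":[-80,0,-145],"rotation":[0,30,0],"hand":255},{"slide":[-80,0,-145],"rotation":[0,30,0],"hand":255}])

```text
clock: 4.77
ee_pos: [0.5237, 0.1833, 0.2607]
tool_rot: [180.0, 0.1, 164.4]
ft_force: [-0.7, 1.3, -2.2]
gripper_width: 0.243
grip_force: 61.3
```

```bash
python3 - <<'E'
from h import *
m,sd=ft(30);print(m,sd)
p,R=pose();print(p,R.as_euler('xyz',degrees=True))
d=m-np.array([0,0,0,0,0,0]);Rt,n=padR(-15.7,0)
W=-m[2];T=R.inv().apply(m[3:]);print("W",W,"tool torque",T,"tool force",R.inv().apply(m[:3]))
# torque = r x F, F=(0,0,W) in tool z (down); r=(rx,ry): T=(ry*W,-rx*W)
print("rx tool mm (toward butt +)",-T[1]/W*1000,"ry",T[0]/W*1000)
p=imaging.read_camera("side");save(p,"s2")
X=pts(imaging.read_camera("wrist"),np.array(p.get("T_tool_cam",np.eye(4))))
s=readout.get_state();q=imaging.read_camera("wrist");save(q,"w2");X=pts(q,np.array(q["T_tool_cam"])).reshape(-1,3)*1000
mk=(abs(X[:,1])<40)&(X[:,2]>-40)&(X[:,2]<30)&(X[:,0]>15)
Q=X[mk]
for a in range(15,150,15):
    g=Q[(Q[:,0]>=a)&(Q[:,0]<a+15)]
    if len(g)>5: print(a,len(g),g[:,1].min().round(1),g[:,1].max().round(1),np.median(g[:,2]).round(1),g[:,0].max().round(1))
E
```

```text
[-0.0119  0.0421 -1.6407  0.005   0.0409 -0.0022] [0.4526 0.5003 0.4302 0.0283 0.0286 0.0271]
[0.52453255 0.1830937  0.26012412] [-1.79982963e+02  2.71951196e-03  1.64316477e+02]
W 1.6407 tool torque [0.00624249 0.04072954 0.00218759] tool force [0.02291546 0.0378036  1.64068775]
rx tool mm (toward butt +) -24.82449184385258 ry 3.8047733028706534
15 1345 -10.3 11.8 -16.9 30.0
30 1495 -10.3 11.8 -16.8 45.0
45 1654 -10.3 11.9 -16.7 60.0
60 1837 -10.3 11.9 -16.6 74.9
75 2013 -10.3 12.1 -16.5 90.0
90 2289 -10.3 12.4 -16.6 105.0
105 1895 -10.3 12.2 -16.5 117.0
```

```bash
python3 - <<'E'
from h import *
p,R=pose();Rt,n=padR(-2.2,0)
print(delta(p,R,[.511,-.235,.24],Rt))
E
```

```text
(array([-100. , -406.2,   20.2]), array([ -0.02,   0.  , -13.48]))
```

>>> arm_command(moves=[{"slide":[-5,-20,0],"rotation":[0,0,0],"hand":255},{"slide":[-12,-50,0],"rotation":[0,0,-2],"hand":255},{"slide":[-20,-85,0],"rotation":[0,0,-4],"hand":255},{"slide":[-30,-120,0],"rotation":[0,0,-6],"hand":255},{"slide":[-38,-155,0],"rotation":[0,0,-8],"hand":255},{"slide":[-47,-190,0],"rotation":[0,0,-10],"hand":255},{"slide":[-56,-225,0],"rotation":[0,0,-12],"hand":255},{"slide":[-64,-260,0],"rotation":[0,0,-13.5],"hand":255},{"slide":[-73,-295,0],"rotation":[0,0,-13.5],"hand":255},{"slide":[-82,-330,5],"rotation":[0,0,-13.5],"hand":255},{"slide":[-90,-365,10],"rotation":[0,0,-13.5],"hand":255},{"slide":[-97,-390,15],"rotation":[0,0,-13.5],"hand":255},{"slide":[-100,-406,20],"rotation":[0,0,-13.5],"hand":255},{"slide":[-100,-406,20],"rotation":[0,0,-13.5],"hand":255},{"slide":[-100,-406,20],"rotation":[0,0,-13.5],"hand":255},{"slide":[-100,-406,20],"rotation":[0,0,-13.5],"hand":255}])

```text
clock: 7.75
ee_pos: [0.511, -0.2343, 0.2404]
tool_rot: [180.0, 0.0, 177.8]
ft_force: [-0.1, 0.6, -1.8]
gripper_width: 0.24
grip_force: 61.3
```

```bash
python3 - <<'E'
from h import *
m,sd=ft(50);print(m,sd)
p,R=pose();print(p,R.as_euler('xyz',degrees=True))
W=-m[2];T=R.inv().apply(m[3:]);print("W",W,"T",T,"rx",-T[1]/W*1000,"ry",T[0]/W*1000)
s=readout.get_state();q=imaging.read_camera("wrist");save(q,"w3");X=pts(q,np.array(q["T_tool_cam"])).reshape(-1,3)
hs=cv2.cvtColor(q["image"],cv2.COLOR_RGB2HSV).reshape(-1,3)
w=R.apply(X)+p
mk=(w[:,2]>.054)&(w[:,2]<.066)&(abs(w[:,0]-.536)<.05)&(abs(w[:,1]+.235)<.06)
B=w[mk];print(mk.sum(),B.min(0),B.max(0),B.mean(0),cv2.minAreaRect(B[:,:2].astype(np.float32)))
E
```

```text
[ 1.4490e-01 -3.8000e-02 -1.7491e+00  1.0000e-04  4.5800e-02  3.2000e-03] [0.4979 0.502  0.5421 0.033  0.0292 0.0349]
[ 0.51107105 -0.23484759  0.24025323] [-1.79983261e+02  1.97710304e-03  1.77812244e+02]
W 1.7491 T [ 0.00164834  0.0457695  -0.00321343] rx -26.167455732075933 ry 0.9423955444646104
380 [ 0.52483169 -0.27371595  0.05408001] [ 0.54820214 -0.19375049  0.06206347] [ 0.53625136 -0.22960427  0.05962826] ((0.5365830063819885, -0.23351764678955078), (0.07967570424079895, 0.020674925297498703), 87.75130462646484)
```

View pics/w3.png

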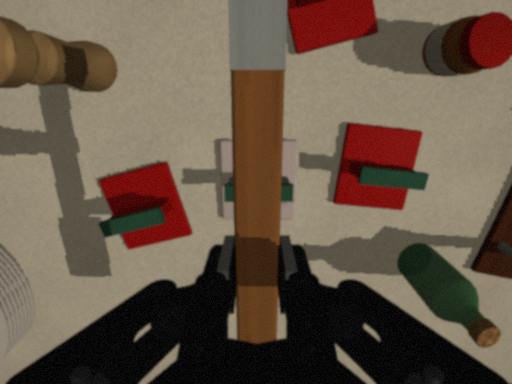

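The wrist view shows the handle squarely across the white rest's green bar, at about (258,190) px. The measured bar centre is (0.5366, -0.2335). The balance point is about 26 mm headward of the grip, so it is already over the bar. Lowering now.

>>> arm_command(moves=[{"slide":[0,0,25],"rotation":[0,0,0],"hand":255},{"slide":[0,0,60],"rotation":[0,0,0],"hand":255},{"slide":[0,0,95],"rotation":[0,0,0],"hand":255},{"slide":[0,0,125],"rotation":[0,0,0],"hand":255},{"slide":[0,0,150],"rotation":[0,0,0],"hand":255},{"slide":[0,0,165],"rotation":[0,0,0],"hand":255},{"slide":[0,0,171],"rotation":[0,0,0],"hand":255},{"slide":[0,0,174],"rotation":[0,0,0],"hand":255},{"slide":[0,0,174],"rotation":[0,0,0],"hand":255},{"slide":[0,0,174],"rotation":[0,0,0],"hand":255}])

```text
clock: 11.13
ee_pos: [0.5118, -0.2352, 0.0675]
tool_rot: [-179.9, 0.1, 177.8]
ft_force: [0.3, -0.0, -1.4]
gripper_width: 0.241
grip_force: 61.3
```

```bash
python3 - <<'E'
from h import *
print(ft(10)[0],pose()[0])
E
```

```text
[ 0.1447  0.1043 -1.6522  0.009   0.0455 -0.0108] [ 0.51108575 -0.23491505  0.06640372]
```

Still hanging free. I'll go down in small steps until it touches.

>>> arm_command(moves=[{"slide":[0,0,1],"rotation":[0,0,0],"hand":255},{"slide":[0,0,2],"rotation":[0,0,0],"hand":255},{"slide":[0,0,2.5],"rotation":[0,0,0],"hand":255},{"slide":[0,0,2.5],"rotation":[0,0,0],"hand":255}])

```text
clock: 11.97
ee_pos: [0.5109, -0.2348, 0.0635]
tool_rot: [-180.0, -0.0, 177.8]
ft_force: [-0.8, -0.1, -1.1]
gripper_width: 0.237
grip_force: 61.3
```

```bash
python3 - <<'E'
from h import *
print(ft(8)[0],pose()[0])
E
```

```text
[-0.0366  0.3446 -1.7308  0.0177  0.0471 -0.0118] [ 0.51108371 -0.2348922   0.06380791]
```

>>> arm_command(moves=[{"slide":[0,0,0.5],"rotation":[0,0,0],"hand":255},{"slide":[0,0,1],"rotation":[0,0,0],"hand":255},{"slide":[0,0,1],"rotation":[0,0,0],"hand":255}])

```text
clock: 12.62
ee_pos: [0.5111, -0.2349, 0.0627]
tool_rot: [-180.0, 0.0, 177.8]
ft_force: [-0.2, -0.4, -2.4]
gripper_width: 0.238
grip_force: 61.5
```

```bash
python3 - <<'E'
from h import *
print(ft(8)[0],pose()[0])
E
```

```text
[ 0.0442 -0.1249 -1.673   0.0077  0.0269  0.0017] [ 0.51104351 -0.23489129  0.06273694]
```

>>> arm_command(moves=[{"slide":[0,0,0.4],"rotation":[0,0,0],"hand":255},{"slide":[0,0,0.8],"rotation":[0,0,0],"hand":255},{"slide":[0,0,0.8],"rotation":[0,0,0],"hand":255}])

```text
clock: 13.27
ee_pos: [0.5111, -0.2349, 0.0626]
tool_rot: [-180.0, 0.0, 177.8]
ft_force: [-1.9, 0.9, 4.5]
gripper_width: 0.238
grip_force: 62.2
```

```bash
python3 - <<'E'
from h import *
print(ft(8)[0],pose()[0])
E
```

```text
[-3.0457  1.1507  5.3533  0.218   0.5486  0.0234] [ 0.5110605  -0.2349158   0.06258628]
```

Contact. I'll back off slightly and then loosen the fingers a little, so they still bracket the handle.

>>> arm_command(moves=[{"slide":[0,0,-0.6],"rotation":[0,0,0],"hand":255},{"slide":[0,0,-0.6],"rotation":[0,0,0],"hand":255},{"slide":[0,0,-0.6],"rotation":[0,0,0],"hand":180},{"slide":[0,0,-0.6],"rotation":[0,0,0],"hand":172},{"slide":[0,0,-0.6],"rotation":[0,0,0],"hand":172},{"slide":[0,0,-0.6],"rotation":[0,0,0],"hand":172}])

```text
clock: 14.17
ee_pos: [0.5111, -0.2349, 0.0625]
tool_rot: [-180.0, 0.0, 177.8]
ft_force: [-0.3, -0.4, -0.9]
gripper_width: 0.324
grip_force: 0.0
```

```bash
cat > tilt.py <<'E'
from h import *
p,R=pose();print(ft(3)[0],p,readout.get_state()["gripper_width"])
q=imaging.read_camera("wrist");X=pts(q,np.array(q["T_tool_cam"])).reshape(-1,3)
w=X*1000
g=w[(abs(w[:,1])<8)&(w[:,0]>25)&(w[:,0]<120)&(w[:,2]>-60)&(w[:,2]<60)]
print("handle slope deg (tool z vs x)",np.degrees(np.polyfit(g[:,0],g[:,2],1)[0]),"z at 0",np.polyfit(g[:,0],g[:,2],1)[1],"butt x",g[:,0].max())
E
python3 tilt.py
```

```text
[-0.1462  0.4742 -0.2557  0.0014  0.0018 -0.0022] [ 0.51113396 -0.23493329  0.06245726] 0.3267188387735681
handle slope deg (tool z vs x) -0.2758717833397903 z at 0 -17.30709301091426 butt x 116.38187994045443
```

Released and level (slope 0.3°). I'll wait a moment to confirm it is stable, then open wide.

```bash
python3 -c "
from h import *
ft(8)"; python3 tilt.py
```

```text
[-0.172  -0.0964  0.4058 -0.0111 -0.0237 -0.0232] [ 0.51104115 -0.23489387  0.06255256] 0.3255802434782189
handle slope deg (tool z vs x) -0.127385857882599 z at 0 -17.20315249023851 butt x 116.64093858592747
```

>>> arm_command(moves=[{"slide":[0,0,0],"rotation":[0,0,0],"hand":140},{"slide":[0,0,0],"rotation":[0,0,0],"hand":90},{"slide":[0,0,0],"rotation":[0,0,0],"hand":60},{"slide":[0,0,0],"rotation":[0,0,0],"hand":60},{"slide":[0,0,-8],"rotation":[0,0,0],"hand":60},{"slide":[0,0,-25],"rotation":[0,0,0],"hand":60},{"slide":[0,0,-55],"rotation":[0,0,0],"hand":60},{"slide":[0,0,-90],"rotation":[0,0,0],"hand":60},{"slide":[0,0,-120],"rotation":[0,0,0],"hand":60},{"slide":[0,0,-120],"rotation":[0,0,0],"hand":60},{"slide":[0,0,-120],"rotation":[0,0,0],"hand":60}])

```text
clock: 15.88
ee_pos: [0.5123, -0.2354, 0.1854]
tool_rot: [-179.9, 0.3, 177.8]
ft_force: [-0.1, 0.5, -0.0]
gripper_width: 0.763
grip_force: 0.0
```

```bash
python3 - <<'E'
from h import *
p,R=pose();q=imaging.read_camera("wrist");w=R.apply(pts(q,np.array(q["T_tool_cam"])).reshape(-1,3))+p
g=w[(abs(w[:,1]+.234)<.02)&(w[:,2]>.071)&(w[:,2]<.11)&(w[:,0]<.55)]
print(p,len(g),np.degrees(np.polyfit(g[:,0],g[:,2],1)[0]),g.mean(0),g.min(0),g.max(0))
i=imaging.read_camera("side")["image"][200:360,180:380,::-1];cv2.imwrite("pics/end.png",cv2.resize(i,None,fx=3,fy=3))
E
```

```text
[ 0.51226349 -0.23540404  0.1853902 ] 4792 -0.2666681444146752 [ 0.4645602  -0.23229416  0.08000465] [ 0.39426552 -0.24619805  0.07698445] [ 0.54999351 -0.21835634  0.08262325]
```

View pics/end.png

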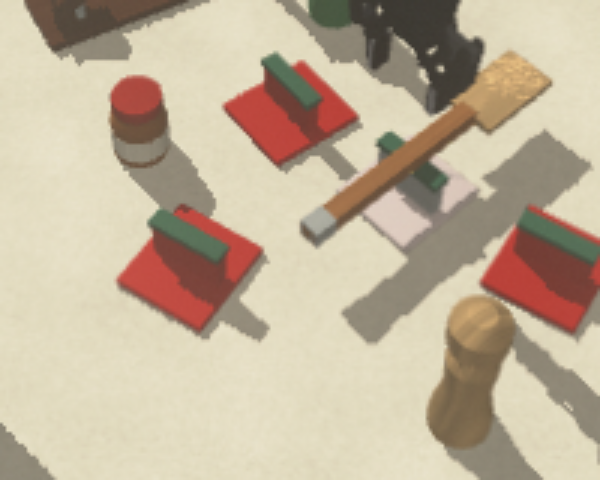

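The paddle lies level across the white rest's green bar, at about (415,160) px in the crop. The gripper is clear above it and the jar and mill are undisturbed.

```bash
python3 -c "
from h import *
print(ticket.close_job())"
```

```text
the job is handed in; nothing more can be done
None
```

I balanced the paddle level (within about 0.3°) and square across the green bar, let it go with the gripper clear, and handed the job in at about 16 s; no verdict was shown.

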